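# Sweep the brass weights into the bay

## Task

The demonstration is over: with the fingertips, push the three brass slotted weights across the bench top into the three-sided wooden bay, so that each lies flat on the bench and entirely inside it, past its open front. Slide them only - do not pick any of them up - and leave the grey steel weight and everything else on the bench where it stands.

Things in the scene. Friction and masses are not known exactly. Their poses are not given: they have to be found in the camera images.
- brass_a: Brass (yellow metal) slotted weight: a flat round disc 38 mm in diameter and 14 mm thick, about 120 g, lying flat on the bench with a thin black slot line from its centre to its rim. Origin: centre of its underside; z up. It slides when pushed at the rim. Its turn about z does not matter. One of three alike.
- brass_b: Brass (yellow metal) slotted weight: a flat round disc 38 mm in diameter and 14 mm thick, about 120 g, lying flat on the bench with a thin black slot line from its centre to its rim. Origin: centre of its underside; z up. It slides when pushed at the rim. Its turn about z does not matter. One of three alike.
- brass_c: Brass (yellow metal) slotted weight: a flat round disc 38 mm in diameter and 14 mm thick, about 120 g, lying flat on the bench with a thin black slot line from its centre to its rim. Origin: centre of its underside; z up. It slides when pushed at the rim. Its turn about z does not matter. One of three alike.
- steel_weight: Steel (grey metal) slotted weight: a flat round disc 38 mm in diameter and 14 mm thick, about 120 g, lying flat on the bench with a thin black slot line from its centre to its rim. Origin: centre of its underside; z up. It slides when pushed at the rim. Its turn about z does not matter. It lies among the brass ones and must stay where it is.
- bay: Three-sided bay of brown wood fixed to the bench, with a green inlay between the walls that is level with the bench (no floor or sill to climb). Origin: centre of the inside, at bench level. Inside it measures 180 mm along its x and 120 mm along its y. Walls 12 mm thick and 25 mm high: two at the sides (inner faces at x = -90 and +90 mm) and one at the back (inner face at y = +60 mm). The whole front, at y = -60 mm, is open; weights enter travelling along the bay's +y.
- bay_mouth (a point): Middle of the bay's open front, at bench level (60 mm from the bay's origin towards its -y).
- tape_roll: Roll of black tape lying flat, 64 mm in diameter, 30 mm high; loose, to be left alone. Origin: centre of its underside.
- stopper: Orange stopper standing on its narrow end, 26 mm wide at the foot, 34 mm at the top, 30 mm high; loose, to be left alone. Origin: centre of its underside.
- flask: Conical glass flask with a black bung, 80 mm in diameter at the foot, 135 mm high; loose, to be left alone. Origin: centre of its underside.
- red_case: Red box 110 x 170 x 50 mm (x, y, z); loose, to be left alone. Origin: centre of its underside.
- wash_bottle: White bottle with a blue cap, 60 mm in diameter, 140 mm high; loose, to be left alone. Origin: centre of its underside.
- beaker: Glass beaker, 70 mm in diameter, 80 mm high; loose, to be left alone. Origin: centre of its underside.
There are look-alikes about, which are no part of the job. What is shaped like the brass_a but purple is not meant. What is shaped like the brass_b but red is not meant.

How it is judged:
At the end, for the whole second after the job is handed in: All three brass weights lie flat on the bench, at rest, between the bay's walls, each with its whole disc behind the line of the open front (2 mm of overhang is allowed); the steel weight, tape and stopper are within 15 mm, and the other things within 20 mm, of where they started (y of brass_a in the frame of bay between -0.043 and 0.06 m and x of brass_a in the frame of bay between -0.09 and 0.09 m and height (world z) of each of brass_a, brass_b, brass_c below 0.005 m and angle between each of brass_a, brass_b, brass_c's own z axis and vertical below 0.1 rad and linear speed of each of brass_a, brass_b, brass_c below 0.02 m/s and y of brass_b in the frame of bay between -0.043 and 0.06 m and x of brass_b in the frame of bay between -0.09 and 0.09 m and y of brass_c in the frame of bay between -0.043 and 0.06 m and x of brass_c in the frame of bay between -0.09 and 0.09 m and distance of each of steel_weight, tape_roll, stopper from where it was at the start of the episode below 0.015 m and distance of each of flask, red_case, wash_bottle, beaker from where it was at the start of the episode below 0.02 m); the robot touches nothing.
It fails at once if a brass weight is lifted off the bench (more than 6 mm) (height (world z) of any of brass_a, brass_b, brass_c above 0.006 m).
It fails at once if the steel weight, the tape roll or the stopper is moved (more than 15 mm) (distance of any of steel_weight, tape_roll, stopper from where it was at the start of the episode above 0.015 m).
It fails at once if another thing on the bench is moved (more than 20 mm) (distance of any of flask, red_case, wash_bottle, beaker from where it was at the start of the episode above 0.02 m).
It also fails if it takes over 72 s, if anything falls off the work surface, if the arm or the gripper's body presses on something with over 40 N, if the wrist force passes 120 N, or if a joint passes its speed limit or range.

## Robot

A 6-joint arm with a two-finger parallel gripper is mounted at the origin on the work surface. World frame = base frame: x ahead of the robot, y to its left, z up, the work surface at z = 0. Lengths are in m, angles in rad, forces in N, time in s.
With the tool pointing down it reaches from about 0.325 to 0.925 m from the base axis. Payload 3.1 kg.
Tool frame: the origin (TCP) lies at the very end of the fingers, on their centre line; the grasp point (between the pads) lies env.tcp_to_grasp behind it (env.tcp_to_grasp is the distance from the TCP to the grasp point, in m); x points along the fingers, z is the direction in which the jaws open and shut, and the axes are right-handed (so a half turn about x gives the same grasp; the last joint's range is limited). The gripper opens to 85 mm and grips with 20 to 120 N. Pads are 22 mm wide; open, the fingers measure 114 mm over their backs; the gripper's body (76 mm by 85 mm) begins 54 mm behind the grasp point. The pads swing forward as they close: fully open they stand 13 mm farther back than shut.
Start: joints at [1.157, 0.217, 1.613, -0, 1.311, -0.112], TCP at [0.186, 0.597, 0.231] pointing down, gripper open.
Joint ranges: [-2.75, 2.75], [-0.78, 2.1], [0.31, 2.55], [-1.13, 4.27], [0.13, 2.63], [-2.58, 2.58]. Speed limits (rad/s): [2.79, 2.79, 3.14, 3.14, 3.14, 3.14].

## Interface

Orientations are given as a 3x3 rotation matrix whose columns are the frame's x, y, z axes.
In Python, from plant import env, capture, order gives the robot as it stands. The module is installed in compiled form; this text tells all that it offers.
- The arm moves only by the shell command python3 -m inch 'ROWS' [FORCE]. ROWS is text: rows parted by semicolons, each of 7 numbers parted by spaces: the shift along the world's x, y, z in mm, then the turn, a rotation vector about the world's x, y, z in degrees, then the closure, from 0 (fully open) to 1 (shut). A call has 1 to 20 rows; each row shifts and turns the pose as measured when the row begins; what a row does not reach is not made up. A row lasts 1/12 s, in which the tool goes at most 41.7 mm and 7.16 degrees, less where a joint would pass 70% of its speed; a pose out of reach is approached as far as the arm can. A call is refused whole if a number of a shift passes 41.7 or a number of a turn 7.16, either way. A call with a gripper value outside its range is refused whole. The fingers move at their own pace and stop on an object; FORCE is the grip in N (left out, the last holds). Time passes only in rows, so rows that do not move let the fingers close. It gives the time, the measured TCP pose, the force and the opening at its end, in the units of the state.
- env.sense(): the state, without advancing time (a new reading comes with each control period).
- capture(name): name is "scene" or "top"; returns a dict with "color" (420x560x3 uint8, blue, green, red), "fx", "fy", "cx", "cy" (pixels), "k1" (the pictures are not rectified: a ray, as slopes to the right and down, at radius r is drawn at 1 + k1 r^2 times it, then the intrinsics apply), "world_from_camera" (4x4, takes a point from camera to world coordinates). Camera axes: x right, y down, z forward; pixel columns grow to the right and rows downward; lengths in m; the calibration is good to about 2 mm. A picture is of the moment at which its call begins. There is no depth.
- order.job_done(): hands the job in, once; it reports no verdict.
The state is a dict: "time_s": time; "joints": joint angles; "dq": joint speeds; "effort": joint torques, N m; "position": TCP position; "orientation": TCP orientation; "force": force on the tool from outside, world axes, zero at the start; "torque": the same for the moment, N m; "gripper_width": finger opening in m.
Only numpy, scipy, OpenCV 4.12 (cv2) and the standard library are available. Lean on these libraries where they do the work, as an engineer would, in place of code of your own. Each camera call takes 0.05 s, during which the arm holds its last target. There are 200 camera calls.

## Working session

There is one attempt and no reset: what is moved stays moved. The work goes in short steps, Python scripts to look and compute and a shell command to move; the robot and the scene stay as the last step left them, time stands still between calls to the robot, and variables do not carry over. Pictures are saved under pics/ and viewed, about 8 in all and at most 12, crops included, and the job is handed in when it is done.

```bash
mkdir -p pics; cat > h.py <<'E'
import numpy as np, cv2
from plant import env, capture, order
def snap(name,fn):
    c=capture(name); cv2.imwrite('pics/'+fn+'.png',c['color']); np.save('pics/'+fn+'.npy',c,allow_pickle=True); return c
def load(fn): return np.load('pics/'+fn+'.npy',allow_pickle=True).item()
def p2w(c,uv,z=0.0):
    K=np.array([[c['fx'],0,c['cx']],[0,c['fy'],c['cy']],[0,0,1.]]); d=np.array([c['k1'],0,0,0,0])
    n=cv2.undistortPoints(np.array(uv,float).reshape(-1,1,2),K,d,criteria=None) if False else cv2.undistortPointsIter(np.array(uv,float).reshape(-1,1,2),K,d,None,None,(3,50,1e-9))
    T=c['world_from_camera']; out=[]
    for x,y in n.reshape(-1,2):
        r=T[:3,:3]@[x,y,1]; o=T[:3,3]; out.append(o+r*(z-o[2])/r[2])
    return np.array(out)
E
python3 - <<'E'
from h import *
a=snap('top','t0'); b=snap('scene','s0')
cv2.imwrite('pics/t0b.png',cv2.resize(a['color'],(800,600),interpolation=cv2.INTER_CUBIC))
print(a['world_from_camera'],a['fx'],a['k1'],b['world_from_camera']); print(env.sense(),env.tcp_to_grasp)
E
```

```text
[[-2.31458103e-02 -9.76801253e-01  2.12893363e-01  3.66727186e-01]
 [-9.99732019e-01  2.27005703e-02 -4.53589582e-03  5.40568582e-02]
 [-4.02132053e-04 -2.12941299e-01 -9.77064912e-01  1.12743718e+00]
 [ 0.00000000e+00  0.00000000e+00  0.00000000e+00  1.00000000e+00]] 382.56530533485375 -0.041884486845616825 [[-0.58116837  0.69437523 -0.42436583  1.07736641]
 [ 0.8137786   0.49766864 -0.30015048  0.38997384]
 [ 0.0027765  -0.5197778  -0.85429698  1.00118244]
 [ 0.          0.          0.          1.        ]]
{'time_s': 0.1, 'joints': array([ 1.15680669e+00,  2.17681955e-01,  1.61478235e+00,  3.67009334e-05,
        1.31130633e+00, -1.12210940e-01]), 'dq': array([-0.00027813, -0.00113313, -0.00174441,  0.00152078, -0.00231895,
        0.00018025]), 'effort': array([-5.03723950e-04, -3.98071110e+01, -3.04969597e+01, -1.70069252e-04,
        4.16427225e-03, -1.38078528e-05]), 'position': array([0.18543894, 0.59608562, 0.23009231]), 'orientation': array([[-9.08603372e-04, -9.54806401e-01,  2.97227038e-01],
       [-1.97972735e-03,  2.97228295e-01,  9.54804389e-01],
       [-9.99997628e-01,  2.79109992e-04, -2.16031897e-03]]), 'force': array([ 0.11996556,  1.23428038, -0.266828  ]), 'torque': array([-0.00071479, -0.01810115,  0.00514954]), 'gripper_width': 0.08540312632433088} 0.0187
```

View pics/t0b.png

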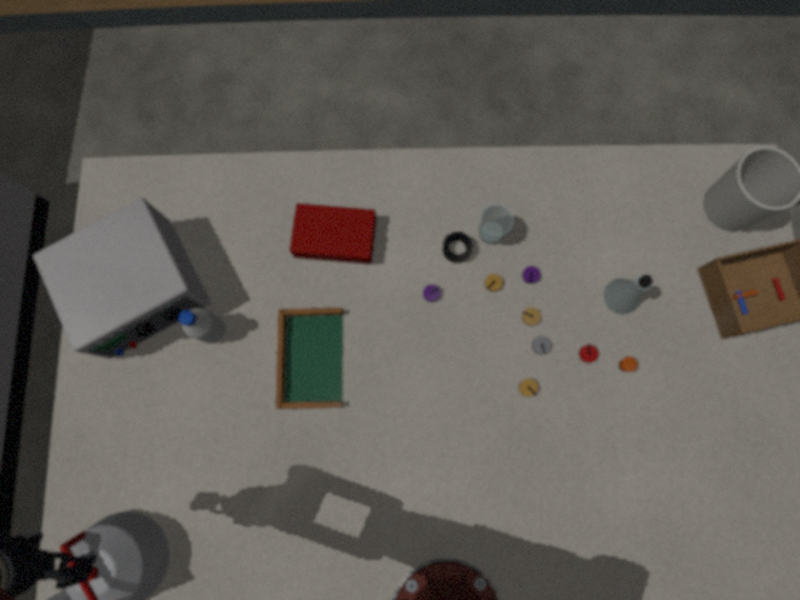

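View pics/s0.png

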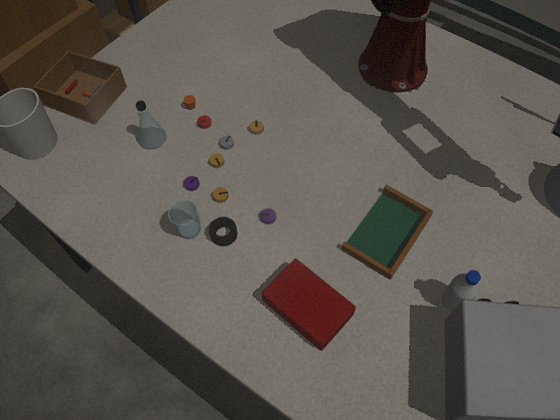

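The top picture (800x600) shows yellow discs at (494,283), (531,316) and (529,387), and the grey one at (542,345). The purple look-alikes are at (432,293) and (531,274), and the red one at (589,353). The bay is at (312,358) and opens to the right. The yellow discs fit "brass"; I'll confirm that in one crop.

```bash
python3 - <<'E'
from h import *
a=load('t0'); im=a['color']
crop=im[135:290,185:465]; cv2.imwrite('pics/c0.png',cv2.resize(crop,None,fx=2.85,fy=2.85,interpolation=cv2.INTER_CUBIC))
hsv=cv2.cvtColor(im,cv2.COLOR_BGR2HSV)
def blobs(name,lo,hi,z,amin=20):
    m=cv2.inRange(hsv,lo,hi); n,l,s,c=cv2.connectedComponentsWithStats(m)
    for i in range(1,n):
        if s[i,4]>=amin and 185<c[i,0]<465 and 135<c[i,1]<295: print(name,c[i].round(1),s[i,4],(p2w(a,c[i],z)[0]*1000).round(1))
blobs('yel',(15,90,80),(32,255,255),.010); blobs('pur',(120,80,40),(160,255,255),.010)
blobs('red/or',(0,150,80),(12,255,255),.010)
s=0.7
for n,p,z in [('grey',(542,345),.01),('beakerfoot',(490,237),0),('flaskfoot',(620,296),0),('tape',(457,247),.02)]: print(n,(p2w(a,[np.array(p)*s],z)[0]*1000).round(1))
print('bay inner corners (approx, bench)',(p2w(a,np.array([(343,315),(343,402),(285,316),(285,402)])*s,0)*1000).round(1))
E
```

```text
yel [345.4 197.5] 115 [ 652.1 -124.5   10. ]
yel [371.7 221.1] 110 [ 577.6 -199.    10. ]
yel [369.7 270.9] 131 [ 430.8 -183.4   10. ]
yel [208.2 282.5] 21 [408.6 284.5  10. ]
yel [222.4 282.4] 20 [408.  243.6  10. ]
pur [371.6 191.9] 103 [ 667.8 -205.2   10. ]
pur [301.7 204.7] 92 [632.6   7.9  10. ]
red/or [232.5 161.4] 1648 [775.1 217.   10. ]
red/or [411.6 247.4] 83 [ 496.1 -311.6   10. ]
red/or [439.8 254.5] 66 [ 473.  -393.7   10. ]
grey [ 516.  -217.7   10. ]
beakerfoot [ 755.8 -124.4    0. ]
flaskfoot [ 618. -395.   -0.]
tape [728.2 -49.9  20. ]
bay inner corners (approx, bench) [[590.6 194.1   0. ]
 [410.1 193.6   0. ]
 [591.3 316.4   0. ]
 [412.5 312.    0. ]]
```

View pics/c0.png

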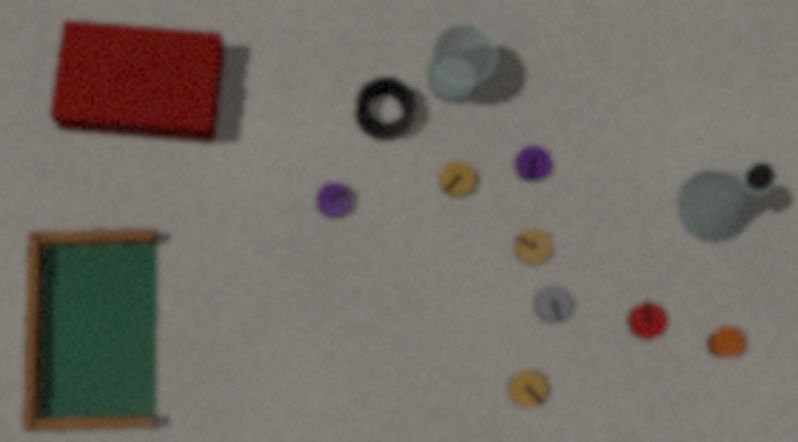

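The crop confirms three yellow brass discs: A about (652,-124) mm, B about (578,-199) and C about (431,-183). The grey steel is at (516,-218), and the bay mouth is at y≈193 with x from 411 to 591. My plan is to hold the fingers about 25 mm apart as a two-point cradle and push each disc towards +y.

```bash
python3 -m inch '16 -30 0 0 0 -7.16 .7;16 -30 0 0 0 -7.16 .7;16 -30 0 0 0 -7.16 .7;16 -30 0 0 0 -7.16 .7;16 -30 0 0 0 -7.16 .7;16 -30 0 0 0 -7.16 .7;16 -30 0 0 0 -7.16 .7;16 -30 0 0 0 -7.16 .7;16 -30 0 0 0 -7.16 .7;16 -30 0 0 0 -7.16 .7;0 0 0 0 0 0 .7'; python3 -c "
from h import *
s=env.sense();print(s['orientation'].round(3),s['gripper_width'],s['position'],s['time_s'])"
```

```text
time_s: 1.02
position: [0.3449, 0.281, 0.2227]
orientation: [[-0.007, -0.006, 1.0], [-0.004, 1.0, 0.006], [-1.0, -0.004, -0.008]]
force: [-0.0, 0.4, 1.0]
gripper_width: 0.0258
[[-0.007 -0.006  1.   ]
 [-0.004  1.     0.006]
 [-1.    -0.004 -0.008]] 0.025782469115322625 [0.34493061 0.28101062 0.22269417] 1.0167
```

```bash
python3 -m inch '6 -36.5 -10 0 0 0 .7;6 -36.5 -10 0 0 0 .7;6 -36.5 -10 0 0 0 .7;6 -36.5 -10 0 0 0 .7;6 -36.5 -10 0 0 0 .7;6 -36.5 -10 0 0 0 .7;6 -36.5 -10 0 0 0 .7;6 -36.5 -10 0 0 0 .7;6 -36.5 -10 0 0 0 .7;6 -36.5 -10 0 0 0 .7;6 -36.5 -10 0 0 0 .7;6 -36.5 -10 0 0 0 .7;6 -36.5 -10 0 0 0 .7;6 -36.5 -10 0 0 0 .7;0 0 0 0 0 0 .7'
```

```text
time_s: 2.27
position: [0.4289, -0.2461, 0.0767]
orientation: [[0.003, -0.025, 1.0], [0.005, 1.0, 0.025], [-1.0, 0.005, 0.003]]
force: [-0.5, -0.2, 0.5]
gripper_width: 0.0257
```

```bash
python3 -m inch '0 3 -25 0 0 0 .7;0 3 -20 0 0 0 .7;0 0 -15 0 0 0 .7;0 0 -8 0 0 0 .7;0 0 -3 0 0 0 .7;0 0 0 0 0 0 .7'; python3 - <<'E'
from h import *
a=snap('top','t1'); cv2.imwrite('pics/c1.png',cv2.resize(a['color'][190:310,280:440],None,fx=4,fy=4,interpolation=cv2.INTER_CUBIC))
E
```

```text
time_s: 2.77
position: [0.43, -0.2402, 0.0018]
orientation: [[0.002, -0.023, 1.0], [0.008, 1.0, 0.023], [-1.0, 0.008, 0.002]]
force: [-0.1, 0.2, 0.3]
gripper_width: 0.0255
```

View pics/c1.png

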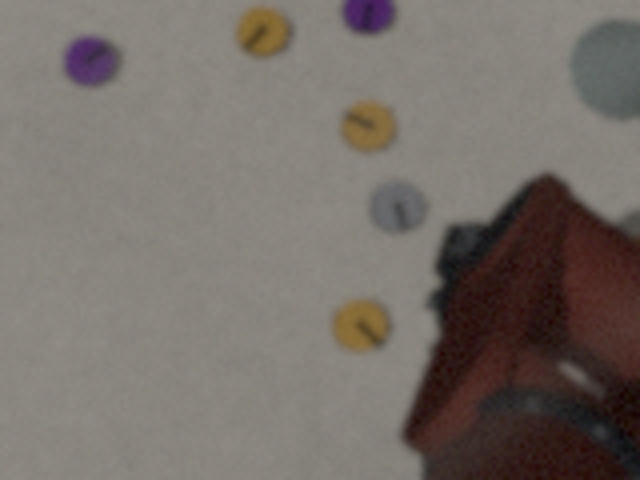

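The crop (4x, offset 280,190) shows C at (361,326), steel at (398,207), B at (368,126) and A at (264,31). None has moved, and the arm is just behind C. I'll push C now.

```bash
python3 -m inch '0 8 2 0 0 0 .7;0.5 10 0 0 0 0 .7;.7 10 0 0 0 0 .7;.7 10 0 0 0 0 .7;.7 12 0 0 0 0 .7;.7 12 0 0 0 0 .7;.7 12 0 0 0 0 .7;.7 12 0 0 0 0 .7;.7 12 0 0 0 0 .7;.7 12 0 0 0 0 .7;.7 12 0 0 0 0 .7;.7 12 0 0 0 0 .7;.7 12 0 0 0 0 .7;.7 12 0 0 0 0 .7;.7 12 0 0 0 0 .7'; python3 - <<'E'
from h import *
a=snap('top','t2'); cv2.imwrite('pics/c2.png',cv2.resize(a['color'][170:310,200:440],None,fx=3,fy=3,interpolation=cv2.INTER_CUBIC))
E
```

```text
time_s: 4.07
position: [0.444, -0.054, 0.0123]
orientation: [[0.017, -0.03, 0.999], [-0.002, 1.0, 0.03], [-1.0, -0.003, 0.017]]
force: [0.0, -1.4, -0.0]
gripper_width: 0.0254
```

View pics/c2.png

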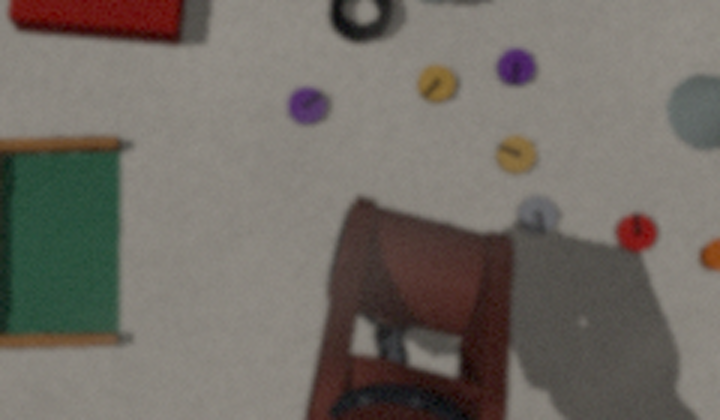

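C is hidden by the arm and the tool has drifted up. I'll lower it and look from the side.

```bash
python3 - <<'E'
from h import *
a=snap('scene','s2'); cv2.imwrite('pics/c3.png',cv2.resize(a['color'][60:300,160:440],None,fx=2.5,fy=2.5,interpolation=cv2.INTER_CUBIC))
E
```

```text
(no output)
```

View pics/c3.png

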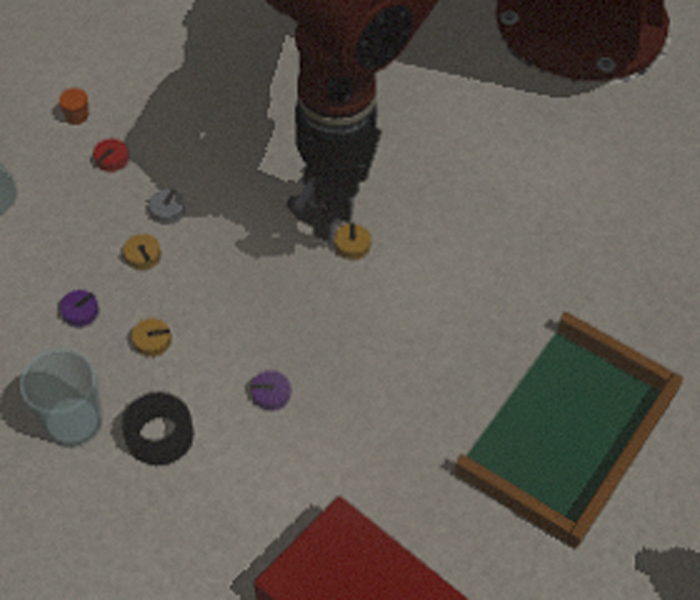

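The scene crop shows C at (352,238), still seated in the cradle. I'll back off, lower, and continue with compensation for the drift.

```bash
python3 -m inch '0 -6 0 0 0 0 .7;0 -2 -6 0 0 0 .7;0 0 -3 0 0 0 .7;0.3 10 -.8 0 -.2 0 .7;.3 12 -.8 0 -.2 0 .7;.3 12 -.8 0 -.2 0 .7;.3 12 -.8 0 -.2 0 .7;.3 12 -.8 0 -.2 0 .7;.3 12 -.8 0 0 0 .7;.3 12 -.8 0 0 0 .7;.3 12 -.8 0 0 0 .7'; python3 -c "
from h import *
c=load('s2');print(p2w(c,[(160+352/2.5,60+238/2.5)],.012))"
```

```text
time_s: 5.08
position: [0.4544, 0.0263, 0.0008]
orientation: [[0.049, -0.029, 0.998], [-0.017, 0.999, 0.029], [-0.999, -0.018, 0.049]]
force: [0.3, -3.8, 4.3]
gripper_width: 0.0261
[[ 0.44524195 -0.02811195  0.012     ]]
```

```bash
python3 -m inch '0 3 3 0 1.5 0 .7;0 10 0 0 .6 0 .7;0 12 -.4 0 .4 0 .7;0 12 -.4 0 .4 0 .7;0 12 -.4 0 .4 0 .7;0 12 -.4 0 .4 0 .7;0 12 -.4 0 .4 0 .7;0 12 -.4 0 .4 0 .7;0 12 -.4 0 .3 0 .7;0 12 -.4 0 .3 0 .7'
```

```text
time_s: 5.92
position: [0.4583, 0.1351, 0.0027]
orientation: [[-0.038, -0.026, 0.999], [-0.028, 0.999, 0.025], [-0.999, -0.027, -0.039]]
force: [-0.1, -3.0, 4.6]
gripper_width: 0.0259
```

```bash
python3 -m inch '0 10 2 0 -1 0 .7;0 12 0 0 -1 0 .7;0 12 -.2 0 0 0 .7;0 12 -.2 0 0 0 .7;0 12 -.2 0 0 0 .7;0 12 -.2 0 0 0 .7;0 12 -.2 0 0 0 .7;0 12 -.2 0 0 0 .7;0 10 -.2 0 0 0 .7;0 8 -.2 0 0 0 .7;0 5 0 0 0 0 .7;0 0 0 0 0 0 .7'; python3 -c "
from h import *
snap('scene','s3');c=snap('top','t3');cv2.imwrite('pics/c4.png',np.vstack([cv2.resize(load('s3')['color'][170:320,310:470],None,fx=2.5,fy=2.0),cv2.resize(c['color'][180:320,150:310],None,fx=2.5,fy=2)]))"
```

```text
time_s: 6.92
position: [0.4587, 0.2609, 0.0028]
orientation: [[-0.003, -0.023, 1.0], [-0.032, 0.999, 0.022], [-0.999, -0.032, -0.004]]
force: [-0.1, -2.3, 4.1]
gripper_width: 0.0255
```

View pics/c4.png

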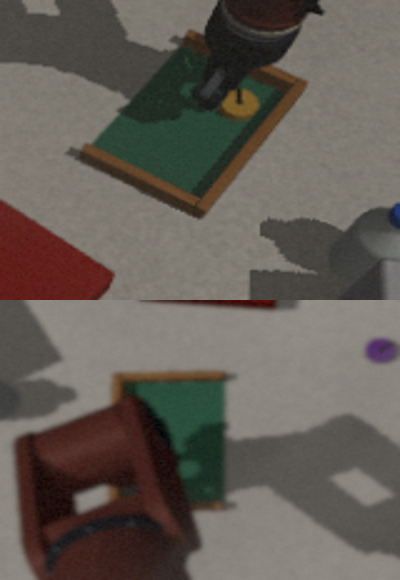

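C lies inside the bay near the back wall; in the upper half of the picture it is at (240,102). Next I retreat, lift and move to A.

```bash
python3 -m inch '0 -20 1 0 0 0 .7;0 -20 5 1 0 0 .7;0 0 35 .8 0 0 .7;0 0 40 0 0 0 .7;15 -27 5 0 0 3 .7;15 -27 0 0 0 3 .7;15 -27 0 0 0 3 .7;15 -27 0 0 0 3 .7;15 -27 0 0 0 3 .7;15 -27 0 0 0 3 .7;15 -27 0 0 0 1 .7;15 -27 0 0 0 1 .7;15 -27 0 0 0 1 .7;15 -27 0 0 0 1 .7;15 -27 0 0 0 0 .7;15 -27 0 0 0 0 .7;15 -27 0 0 0 0 .7;15 -27 0 0 0 0 .7;0 0 0 0 0 0 .7'
```

```text
time_s: 8.6
position: [0.662, -0.1746, 0.077]
orientation: [[-0.017, -0.398, 0.917], [0.019, 0.917, 0.399], [-1.0, 0.024, -0.008]]
force: [-0.2, -0.2, 1.1]
gripper_width: 0.0256
```

```bash
python3 -m inch '6 13 -10 0 0 0 .7;0 0 -25 0 0 0 .7;0 0 -20 0 -.5 0 .7;0 0 -12 0 -.5 0 .7;0 0 -5 0 0 0 .7;0 0 0 0 0 0 .7'
```

```text
time_s: 9.1
position: [0.6685, -0.1563, 0.0001]
orientation: [[0.004, -0.395, 0.919], [0.023, 0.919, 0.395], [-1.0, 0.019, 0.012]]
force: [-1.3, -6.9, 13.7]
gripper_width: 0.0255
```

```bash
python3 -m inch '0 0 4 0 0 0 .7;-5 8 0 0 0 0 .7;-6.3 10 0 0 0 0 .7;-6.3 10 -.2 0 0 0 .7;-6.3 10 -.2 0 0 0 .7;-6.3 10 -.2 0 0 0 .7;-6.3 10 -.2 0 0 0 .7;0 0 0 0 0 0 .7'; python3 -c "
from h import *
c=snap('scene','s4');cv2.imwrite('pics/c5.png',cv2.resize(c['color'][90:270,150:350],None,fx=3,fy=3))"
```

```text
time_s: 9.77
position: [0.6276, -0.0856, 0.0031]
orientation: [[0.005, -0.398, 0.917], [0.025, 0.917, 0.397], [-1.0, 0.021, 0.015]]
force: [0.6, -0.8, -0.3]
gripper_width: 0.0255
```

View pics/c5.png

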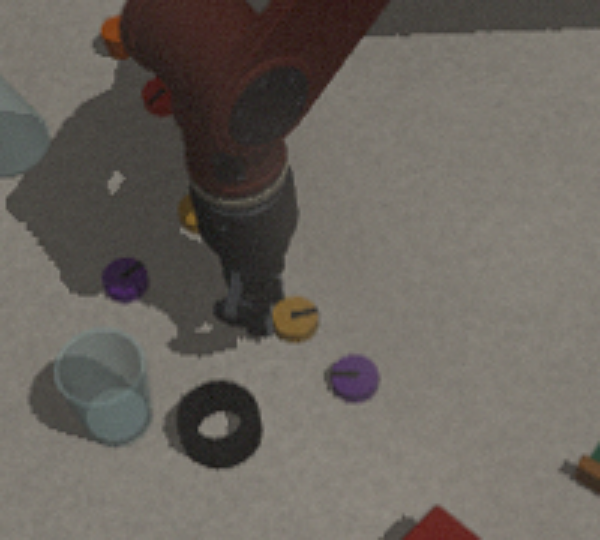

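A, at (296,317), is seated, but purple at (353,378) is close to the path, so I'll steer further towards -x.

```bash
python3 -m inch '-8 8.5 0 0 0 0 .7;-8 8.5 0 0 0 0 .7;-8 9 0 0 0 0 .7;-8 9 0 0 0 0 .7;-8 9 0 0 0 0 .7;-8 9 0 0 0 0 .7;-8 9 0 0 0 0 .7;-6 10 0 0 0 0 .7;-3 10 0 0 0 -1 .7;-2 10 0 0 0 -1 .7;-1 10 -.2 0 0 -1 .7;-1 10 -.2 0 0 -1 .7;-1 10 -.2 0 0 -1 .7;-1 10 -.2 0 0 -1 .7'
```

```text
time_s: 10.98
position: [0.548, 0.0541, 0.0033]
orientation: [[0.009, -0.295, 0.955], [0.019, 0.955, 0.295], [-1.0, 0.015, 0.014]]
force: [-0.8, -1.7, 1.8]
gripper_width: 0.0255
```

```bash
python3 -c "
from h import *
c=snap('scene','s5');cv2.imwrite('pics/c6.png',cv2.resize(c['color'][90:290,170:440],None,fx=2.8,fy=2.8))"
```

```text
(no output)
```

View pics/c6.png

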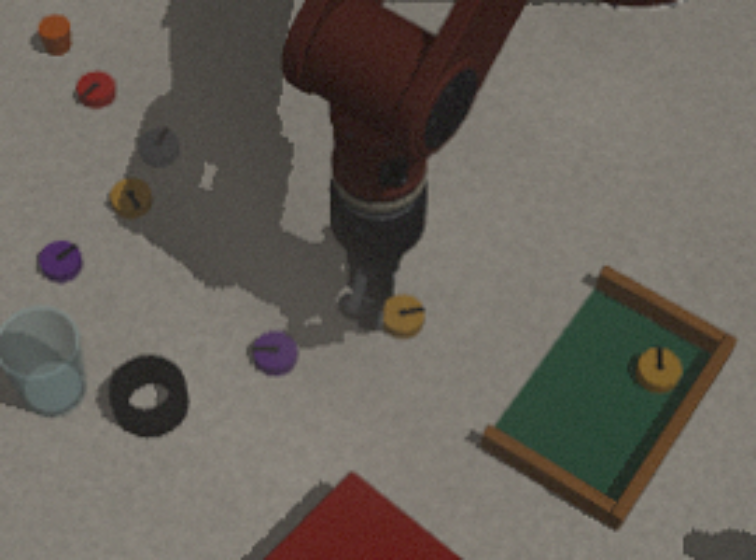

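A, at (403,315), is seated and past purple, and C sits in the bay at (660,369). I'll continue straight on.

```bash
python3 -m inch '0 10 0 0 0 -1 .7;0 12 0 0 0 -1 .7;0 12 0 0 0 -1 .7;0 12 0 0 0 -1 .7;0 12 -.2 0 0 -1 .7;0 12 -.2 0 0 -1 .7;0 12 -.2 0 0 -1 .7;0 12 -.2 0 0 -1 .7;0 12 -.2 0 0 -1 .7;0 12 -.2 0 0 -1 .7'
```

```text
time_s: 11.87
position: [0.5404, 0.1768, 0.0023]
orientation: [[0.003, -0.125, 0.992], [0.011, 0.992, 0.125], [-1.0, 0.011, 0.004]]
force: [0.2, -2.0, 2.6]
gripper_width: 0.0257
```

```bash
python3 -m inch '1 12 .5 0 0 -1 .7;1.5 12 0 0 0 -1 .7;1.5 12 0 0 0 -1 .7;1.5 12 0 0 0 -1 .7;1.5 10 0 0 0 -1 .7;1.5 8 0 0 0 0 .7;1 5 0 0 0 0 .7;0 0 0 0 0 0 .7;0 -20 2 0 0 0 .7;0 -20 5 0 0 0 .7;0 -10 30 0 0 0 .7;0 -5 40 0 0 0 .7;2 -32 3 0 0 0 .7;2 -32 0 0 0 0 .7;2 -32 0 0 0 0 .7;2 -32 0 0 0 0 .7;2 -32 0 0 0 0 .7;2 -32 0 0 0 0 .7;2 -32 0 0 0 0 .7'; python3 - <<'E'
from h import *
for n in('top','scene'):
    c=snap(n,n+'6'); hsv=cv2.cvtColor(c['color'],cv2.COLOR_BGR2HSV); m=cv2.inRange(hsv,(15,110,60),(32,255,255))
    k,l,s,ce=cv2.connectedComponentsWithStats(m)
    for i in range(1,k):
        if s[i,4]>40:
            w=p2w(c,ce[i],.011)[0]*1000
            if abs(w[1])<350 and 350<w[0]<800: print(n,ce[i].round(),s[i,4],w.round())
E
```

```text
time_s: 13.45
position: [0.55, -0.0321, 0.082]
orientation: [[-0.011, -0.055, 0.998], [0.012, 0.998, 0.055], [-1.0, 0.012, -0.01]]
force: [0.6, 0.4, -0.6]
gripper_width: 0.0257
top [210. 223.] 167 [582. 283.  11.]
top [372. 221.] 88 [ 577. -198.   11.]
top [213. 237.] 142 [541. 272.  11.]
top [209. 266.] 155 [457. 283.  11.]
top [203. 282.] 57 [410. 300.  11.]
scene [216. 160.] 122 [ 582. -197.   11.]
scene [405. 222.] 186 [461. 286.  11.]
scene [412. 238.] 50 [490. 321.  11.]
scene [383. 245.] 193 [546. 274.  11.]
scene [399. 259.] 52 [556. 322.  11.]
```

C is at (459,284) and A at (543,273) in both views. B is at (579,-198) and gets pushed last, into the middle.

```bash
python3 -m inch '5 -34 0 0 0 0 .7;5 -34 0 0 0 0 .7;5 -34 0 0 0 0 .7;5 -34 0 0 0 0 .7;5 -34 0 0 0 1 .7;5 -34 0 0 0 1 .7;0 -3 0 0 0 0 .7;0 0 0 0 0 0 .7'
```

```text
time_s: 14.22
position: [0.5776, -0.2443, 0.0783]
orientation: [[-0.014, -0.087, 0.996], [0.02, 0.996, 0.087], [-1.0, 0.021, -0.012]]
force: [0.2, 1.0, -0.5]
gripper_width: 0.0257
```

```bash
python3 -m inch '2 1 -25 0 0 0 .7;1 1 -22 0 -.4 0 .7;0 0 -14 0 -.4 0 .7;0 0 -8 0 0 0 .7;0 0 -3 0 0 0 .7;0 0 0 0 0 0 .7'
```

```text
time_s: 14.72
position: [0.5803, -0.2339, 0.0035]
orientation: [[-0.0, -0.089, 0.996], [0.025, 0.996, 0.089], [-1.0, 0.025, 0.002]]
force: [-0.2, 0.7, 0.3]
gripper_width: 0.0256
```

```bash
python3 -m inch '0 8 .5 0 0 0 .7;-1 10 0 0 0 0 .7;-2 10 0 0 0 0 .7;-2.2 12 0 0 0 0 .7;-2.2 12 -.2 0 0 0 .7;-2.2 12 -.2 0 0 0 .7;-2.2 12 -.3 0 0 0 .7;-2.2 12 -.3 0 0 0 .7;-2.2 12 -.3 0 0 0 .7;-2.2 12 -.3 0 0 0 .7;-2.2 12 -.3 0 0 0 .7;-2.2 12 -.3 0 0 0 .7'; python3 - <<'E'
from h import *
c=snap('scene','s7'); hsv=cv2.cvtColor(c['color'],cv2.COLOR_BGR2HSV); m=cv2.inRange(hsv,(15,110,60),(32,255,255))
k,l,s,ce=cv2.connectedComponentsWithStats(m)
for i in range(1,k):
    if s[i,4]>40: print(s[i,4],(p2w(c,ce[i],.011)[0]*1000).round())
E
```

```text
time_s: 15.72
position: [0.5592, -0.085, 0.0076]
orientation: [[0.01, -0.091, 0.996], [0.02, 0.996, 0.091], [-1.0, 0.019, 0.011]]
force: [0.3, -1.6, 0.2]
gripper_width: 0.0256
5050 [ 550. -928.   11.]
42 [  465. -1253.    11.]
91 [ 198. -810.   11.]
130 [ 540. -666.   11.]
47 [563. -68.  11.]
190 [462. 286.  11.]
97 [494. 322.  11.]
193 [546. 274.  11.]
```

```bash
python3 -m inch '-2.2 11 -1.2 0 0 0 .7;-2.2 12 -1.2 0 0 0 .7;-2.2 12 -1.2 0 0 0 .7;-2.2 12 -1 0 0 0 .7;-2.2 12 -.8 0 0 0 .7;-2.2 12 -.8 0 0 0 .7;-2.2 12 -.6 0 0 0 .7;-2.2 12 -.5 0 0 0 .7;-2.2 12 -.5 0 0 0 .7;-2.2 12 -.5 0 0 0 .7;-2.2 12 -.5 0 0 0 .7'; python3 - <<'E'
from h import *
c=snap('scene','s8'); hsv=cv2.cvtColor(c['color'],cv2.COLOR_BGR2HSV); m=cv2.inRange(hsv,(15,110,60),(32,255,255))
k,l,s,ce=cv2.connectedComponentsWithStats(m)
for i in range(1,k):
    w=(p2w(c,ce[i],.011)[0]*1000).round()
    if s[i,4]>40 and w[1]>-350: print(s[i,4],w)
E
```

```text
time_s: 16.68
position: [0.5379, 0.0571, 0.0024]
orientation: [[0.02, -0.091, 0.996], [0.015, 0.996, 0.091], [-1.0, 0.013, 0.022]]
force: [0.8, -3.2, 4.3]
gripper_width: 0.0254
76 [402. 278.  11.]
163 [538.  81.  11.]
189 [462. 285.  11.]
198 [546. 275.  11.]
```

```bash
python3 -m inch '-2.6 11 1 0 0 0 .7;-2.6 12 -.2 0 .2 0 .7;-2.6 12 -.2 0 .2 0 .7;-2.6 12 -.2 0 .2 0 .7;-2.6 12 -.2 0 .2 0 .7;-2.6 12 -.2 0 0 0 .7;-2.6 12 -.2 0 0 0 .7;-2.6 12 -.2 0 0 0 .7;-2.6 12 -.2 0 0 0 .7;-2.6 12 -.2 0 0 0 .7;-2.6 10 -.2 0 0 0 .7;-2 8 0 0 0 0 .7;-1 5 0 0 0 0 .7;0 0 0 0 0 0 .7'; python3 - <<'E'
from h import *
c=snap('scene','s9'); hsv=cv2.cvtColor(c['color'],cv2.COLOR_BGR2HSV); m=cv2.inRange(hsv,(15,110,60),(32,255,255))
k,l,s,ce=cv2.connectedComponentsWithStats(m)
for i in range(1,k):
    w=(p2w(c,ce[i],.011)[0]*1000).round()
    if s[i,4]>40 and w[1]>-350: print(s[i,4],w)
E
```

```text
time_s: 17.9
position: [0.4995, 0.214, -0.0]
orientation: [[-0.002, -0.098, 0.995], [0.011, 0.995, 0.098], [-1.0, 0.011, -0.001]]
force: [1.0, -2.8, 4.3]
gripper_width: 0.0255
186 [461. 285.  11.]
180 [500. 238.  11.]
68 [486. 321.  11.]
194 [546. 275.  11.]
```

All three are in. I'll retreat out of the mouth, lift away and look.

```bash
python3 -m inch '0 -10 2 0 0 0 .7;0 -25 2 0 0 0 .7;0 -25 5 0 0 0 .7;0 -10 35 0 0 0 .7;0 0 40 0 0 0 .7;0 -20 40 0 0 0 .7;-10 -38 10 0 0 0 .7;-10 -38 0 0 0 0 .7;-10 -38 0 0 0 0 .7;-10 -38 0 0 0 0 .7;-10 -38 0 0 0 0 .7;0 0 0 0 0 0 .7;0 0 0 0 0 0 .7'; python3 - <<'E'
from h import *
for n in('top','scene'):
    c=snap(n,n+'10'); hsv=cv2.cvtColor(c['color'],cv2.COLOR_BGR2HSV); m=cv2.inRange(hsv,(15,110,60),(32,255,255))
    k,l,s,ce=cv2.connectedComponentsWithStats(m)
    for i in range(1,k):
        w=(p2w(c,ce[i],.011)[0]*1000).round()
        if s[i,4]>70 and abs(w[1])<350 and w[0]>350: print(n,s[i,4],w)
    d=cv2.absdiff(c['color'],load('t0' if n=='top' else 's0')['color'])
cv2.imwrite('pics/f.png',cv2.resize(np.hstack([load('scene10')['color'][60:360,100:480],load('top10')['color'][130:430,180:460]]),None,fx=1.2,fy=1.2,interpolation=cv2.INTER_CUBIC))
E
```

```text
time_s: 19.03
position: [0.4285, -0.0811, 0.1269]
orientation: [[-0.029, -0.087, 0.996], [0.021, 0.996, 0.087], [-0.999, 0.023, -0.027]]
force: [0.2, 0.2, -0.5]
gripper_width: 0.0255
top 141 [541. 272.  11.]
top 144 [496. 235.  11.]
top 155 [457. 283.  11.]
top 73 [409. 289.  11.]
scene 184 [461. 286.  11.]
scene 184 [500. 237.  11.]
scene 190 [546. 275.  11.]Traceback (most recent call last):
  File "<stdin>", line 9, in <module>
    return _nx.concatenate(arrs, 1, dtype=dtype, casting=casting)
           ~~~~~~~~~~~~~~~^^^^^^^^^^^^^^^^^^^^^^^^^^^^^^^^^^^^^^^
ValueError: all the input array dimensions except for the concatenation axis must match exactly, but along dimension 0, the array at index 0 has size 300 and the array at index 1 has size 290
```

```bash
python3 - <<'E'
from h import *
cv2.imwrite('pics/f.png',cv2.resize(load('scene10')['color'][60:360,100:480],None,fx=2,fy=2,interpolation=cv2.INTER_CUBIC))
a,b=load('s0')['color'],load('scene10')['color']
for n,(u,v) in dict(steel=(227,143),tape=(223,231),stopper=(190,102),beaker=(185,219),red=(204,122),purple=(268,215)).items():
    t=a[v-14:v+14,u-14:u+14]; r=cv2.matchTemplate(b[v-22:v+22,u-22:u+22],t,cv2.TM_CCOEFF_NORMED); _,q,_,p=cv2.minMaxLoc(r); print(n,round(q,2),p[0]-8,p[1]-8)
E
```

```text
steel 0.48 0 0
tape 0.99 0 0
stopper 0.63 0 0
beaker 0.96 0 0
red 0.64 0 0
purple 0.99 0 0
```

View pics/f.png

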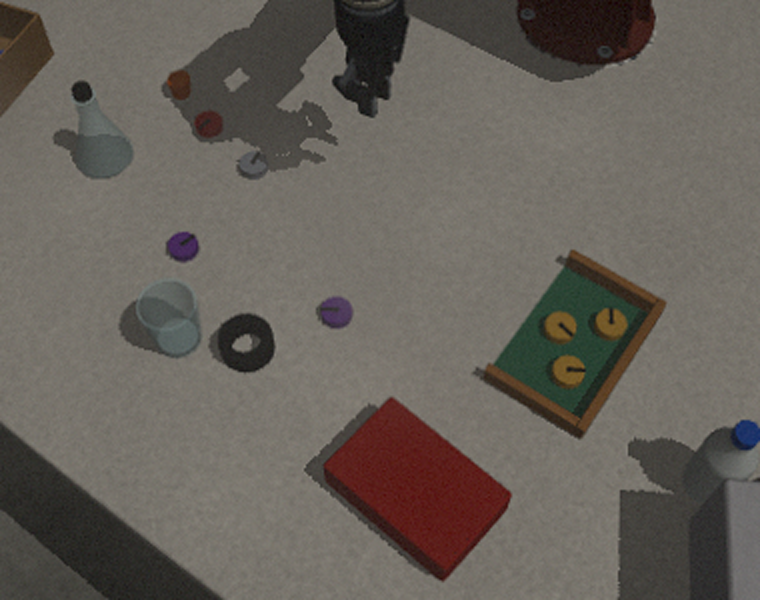

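The final picture shows the brass discs at (560,326), (611,322) and (568,371), all flat and inside the bay. Nothing else has moved, and the gripper is clear, so I'm handing in.

```bash
python3 -c "
from plant import order
print(order.job_done())"
```

```text
the job is handed in; nothing more can be done
None
```

I pushed all three brass weights into the bay with the part-closed fingertips, sliding them only, and handed the job in at about 19 s of the 72 s allowed. No verdict is reported.

- **Brass weights:** in the last pictures from both cameras they lie flat at about (459,284), (498,236) and (543,273) mm. Each whole disc is at least 20 mm behind the bay's open front. The two cameras agree to about 5 mm.
- **Everything else:** matching the first and last pictures gave zero shift for the steel weight, tape, stopper, beaker, and the red and nearer purple look-alikes. The match was weak (0.5–0.6) for the steel, stopper and red disc because the arm's shadow lay on or beside them. I checked the flask, red case, wash bottle and second purple disc by eye only, and they looked unmoved.
- **During the pushes:** the fingertips drifted up to 12 mm once while pushing the first weight, and brushed the bench lightly at times, with at most about 14 N measured. I corrected the height as I went, and the pushes were not affected.

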